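# Line clearance at the trimming station

### The arm

A 6-joint arm with a two-finger parallel gripper is mounted at the origin on the work surface. World frame = base frame: x ahead of the robot, y to its left, z up, the work surface at z = 0. Lengths are in m, angles in rad, forces in N, time in s.
With the tool pointing down it reaches from about 0.25 to 0.725 m from the base axis. Payload 4 kg.
Tool frame: the origin (TCP) lies midway between the tips of the shut fingers; the grasp point (between the pads) lies arm.pinch_z behind it (arm.pinch_z is the distance from the TCP to the grasp point, in m); z points along the fingers, y is the line along which they close (so a half turn about z gives the same grasp; the last joint's range is limited). The gripper opens to 85 mm and grips with 20 to 120 N. Pads are 22 mm wide; open, the fingers measure 114 mm over their backs; the gripper's body (76 mm by 85 mm) begins 54 mm behind the grasp point. The pads swing forward as they close: fully open they stand 13 mm farther back than shut.
Start: joints at [1.13, 0.241, 0.005, 1.335, 0, 1.571], TCP at [0.213, 0.452, 0.231] pointing down, gripper open.
Joint ranges: [-2.72, 2.72], [-1.05, 1.87], [-1.09, 1.28], [-1.99, 2.15], [-1.42, 1.44], [-3.14, 3.14]. Speed limits (rad/s): [2.79, 2.79, 3.14, 3.14, 3.14, 3.14].

### API

Orientations are given as a 3x3 rotation matrix whose columns are the frame's x, y, z axes.
In Python, from station import arm gives the robot as it stands.
- The arm moves only by the tool send_rows, never from a script. Its argument "commands" is a list of rows, each a list of 7 numbers: the shift along the tool's x, y, z in mm, then the turn, a rotation vector about the tool's x, y, z in rad, then the finger opening in mm, from 0 to 85.4. In form: [[tx, ty, tz, rx, ry, rz, jaw], ...]. A call has 1 to 8 rows; each row is the pose to reach, as a shift and turn from the pose commanded when the call began, along the tool's axes at that moment; what a row does not reach only later rows make up. A row lasts 1/10 s, in which the tool goes at most 50 mm and 8.59 degrees, less where a joint would pass 70% of its speed; a pose out of reach is approached as far as the arm can. A call with a gripper value outside its range is refused whole. The fingers move at their own pace and stop on an object; "grip_force" is the grip in N (left out, the last holds). Time passes only in rows, so rows that repeat a pose let the fingers close. It gives the time, the measured TCP pose, the force, the opening and the grip force at its end, in the units of the state.
- arm.state(): the state, without advancing time (a new reading comes with each control period).
- arm.get_image(name): name is "scene" or "top" or "wrist"; returns a dict with "pixels" (420x560x3 uint8, red, green, blue), "fx", "fy", "cx", "cy" (pixels), "distortion" ([k1, k2, p1, p2, k3] as OpenCV has them; the pictures are not rectified), "origin" and "attitude" of the camera in the world; the wrist camera has in their place "hand_eye" (4x4, takes a point from camera to tool coordinates, whose origin is the TCP and whose axes are the flange's). Camera axes: x right, y down, z forward; pixel columns grow to the right and rows downward; lengths in m; the calibration is good to about 2 mm. A picture is of the moment at which its call begins: read the wrist's pose just before it. There is no depth.
- arm.hand_in(): hands the job in; it is judged then, once.
The state is a dict: "t": time; "qpos": joint angles; "dq": joint speeds; "joint_efforts": joint torques, N m; "position": TCP position; "eef_rot": TCP orientation; "contact_force": force on the tool from outside, world axes, zero at the start; "wrist_torque": the same for the moment, N m; "grip_width": finger opening in m; "grip_force": force on a finger pad.
Only numpy, scipy, OpenCV 4.12 (cv2) and the standard library are available. Lean on these libraries where they do the work, as an engineer would, in place of code of your own. Each camera call takes 0.05 s, during which the arm holds its last target. There are 200 camera calls.

### The job

Clear the trimming station for the next batch: hold the scraper block by its handle, press its blade onto the grey plate until the sprung plate just gives, without forcing it down to its stop, and wipe all five steel chips off into the catch trough, without touching the chips with the fingers. Then stand the scraper back on its rest pad, upright and lengthways as it was, and last turn the counter's reset knob counter-clockwise all the way back to its zero stop. Leave everything else where it stands.

Things in the scene. Friction and masses are not known exactly. Their poses are not given: they have to be found in the camera images.
- station: fixed trimming station on levelling feet (height differs by up to 10 mm). From its y = +110 to -90 mm the level grey sprung plate, top 40 mm above the origin, 182 mm wide (x), with a lip 6 mm wide, 6 mm high along each x side (inner faces at x = +-85 mm), none at the y ends; from y = -90 to -190 mm the sunk catch trough. Origin on the plate's middle line, 10 mm from its centre towards the trough
- plate (a point): centre of the plate's top face (200 mm along y, 170 mm along x between the lips); same axes as the station; the sweep to the trough goes along -y
- sprung_plate (a joint): how far the whole plate is pressed down, m: 0 at rest, 0.008 at its bottom stop. It floats level on springs: starts to give at about 3 N and then gives 1 mm for every 3 N (6 mm at about 21 N)
- trough (a point): centre of the trough's inner floor, 30 mm below the plate's top; inside 170 mm (x) by 94 mm (y), outer walls 22 mm high above this floor, open towards the plate at its top; same axes as the station
- scraper: scraper block standing on its blade: grey blade bar 120 mm (its x) by 24 mm (its y) by 20 mm high with square lower edges, and centred on top of it a black upright handle 70 mm (x) by 22 mm (y), from 20 to 70 mm height, about 0.25 kg. Origin in the centre of the blade's underside, z up
- pad: flat black rubber rest pad of the scraper, fixed, 160 mm (its x) by 70 mm (its y), 6 mm thick; origin under its centre, its top at 6 mm. The scraper stands lengthways along its x
- reset_knob (a joint): turn of the counter's reset knob, rad: 0 at its zero stop, where the white mark on the knob's bar points to the tick on the housing (-x of the counter); grows clockwise seen from above, up to 3.0; reset is counter-clockwise. Stiff friction of 0.05 N m, stays where it is left
- reset_knob_grip (a point): on the knob's vertical axis at the height to grip, 87 mm above the table; the knob is a disc 44 mm across with an upright bar on it, 42 mm long (this point's x), 14 mm wide (its y), 30 mm high, its top 7 mm above this point; the point turns with the knob
- counter: white stroke counter, fixed, 110 mm (x) by 90 mm (y) by 50 mm high, the knob on top of its middle; origin under its centre
- chip0: loose trim chip of bare steel, 3 mm thick, round, 26 mm across; lies flat on the plate; origin under its centre
- chip1: loose trim chip of bare steel, 3 mm thick, 24 x 20 mm; lies flat on the plate; origin under its centre
- chip2: loose trim chip of bare steel, 3 mm thick, 30 x 18 mm; lies flat on the plate; origin under its centre
- chip3: loose trim chip of bare steel, 3 mm thick, round, 26 mm across; lies flat on the plate; origin under its centre
- chip4: loose trim chip of bare steel, 3 mm thick, 24 x 20 mm; lies flat on the plate; origin under its centre
- jar: bystander: glass jar with lid, 48 mm across, 75 mm high; origin under its centre
- beaker: bystander: open steel cup, 70 mm across, 90 mm high; origin under its centre
- clamp_ring: bystander: steel ring lying flat, 64 mm across, 16 mm high; origin under its centre
- tray: bystander: white open tray, 60 x 100 x 30 mm; origin under its centre
- spray: bystander: white plastic bottle, 68 mm across, 170 mm high; origin under its centre
- end_cap: bystander: flat steel disc, 60 mm across, 18 mm high; origin under its centre
- driver: bystander: screwdriver with grey handle lying along its own x, 200 mm long; origin under its middle

How it is judged:
By the outcome, as a careful person would: the job done as asked, in the order asked, and still so for the second after the job is handed in, with the robot touching nothing.
It also fails if it takes over 72 s, if anything falls off the work surface, if the arm or the gripper's body presses on something with over 40 N, if the wrist force passes 120 N, or if a joint passes its speed limit or range.

## Working session

There is one attempt and no reset: what is moved stays moved. The work goes in short steps, Python scripts to look and compute and a tool call to move; the robot and the scene stay as the last step left them, time stands still between calls to the robot, and variables do not carry over. Pictures are saved under pics/ and viewed, at most 10 in all, crops included, and the job is handed in when it is done.

Besides the shell and the picture viewer there is one more tool, called after ">>>" as name(argument=value, ...) on one line, values as JSON. send_rows: Moves the arm, as the interface text tells. Its arguments: {"type":"object","properties":{"commands":{"type":"array"},"grip_force":{"type":"number"}},"required":["commands"]}

```bash
ls; mkdir -p pics; python3 - <<'E'
from station import arm
import cv2,numpy as np
print(arm.state(), arm.pinch_z)
ims=[]
for n in("top","scene"):
    d=arm.get_image(n); cv2.imwrite(f"pics/{n}0.png",cv2.cvtColor(d["pixels"],cv2.COLOR_RGB2BGR))
    print(n,{k:np.array(v).round(4).tolist() for k,v in d.items() if k!="pixels"})
    np.save(n+"0.npy",d,allow_pickle=True)
E
```

```text
pics
{'t': 0.0, 'qpos': array([ 1.13001758e+00,  2.41417976e-01,  3.71719055e-03,  1.33520415e+00,
       -1.69676224e-05,  1.57077551e+00]), 'dq': array([-9.87471583e-05, -3.37451713e-04,  7.01916077e-04, -1.51832967e-04,
       -1.52299987e-03, -4.09117768e-04]), 'joint_efforts': array([-4.95137301e-04, -3.72316039e+01,  2.52411300e+01,  1.71614141e-02,
        6.47589331e-05, -1.30481908e-05]), 'position': array([0.21305458, 0.45163097, 0.23040778]), 'eef_rot': array([[-9.04428584e-01,  4.26624138e-01, -8.84279899e-04],
       [ 4.26625054e-01,  9.04426558e-01, -1.91430782e-03],
       [-1.69236983e-05, -2.10861067e-03, -9.99997777e-01]]), 'contact_force': array([ 0.09528691, -0.17116041,  0.48834008]), 'wrist_torque': array([-0.03459344, -0.02170729, -0.01320244]), 'grip_force': 0.0, 'grip_width': 0.08543458465058186} 0.0187
top {'fx': 411.0211, 'fy': 411.0211, 'cx': 285.4209, 'cy': 207.2399, 'distortion': [-0.0708, 0.0, 0.0, 0.0, 0.0], 'origin': [0.3294, 0.0224, 1.2726], 'attitude': [[-0.0247, -0.9809, 0.1932], [-0.9996, 0.0272, 0.0104], [-0.0154, -0.1928, -0.9811]]}
scene {'fx': 413.0343, 'fy': 413.0343, 'cx': 279.6641, 'cy': 214.9859, 'distortion': [-0.0132, 0.0, 0.0, 0.0, 0.0], 'origin': [0.9501, -0.3966, 1.0655], 'attitude': [[0.7102, 0.6026, -0.364], [0.7038, -0.597, 0.385], [0.0147, -0.5296, -0.8481]]}
```

View pics/top0.png

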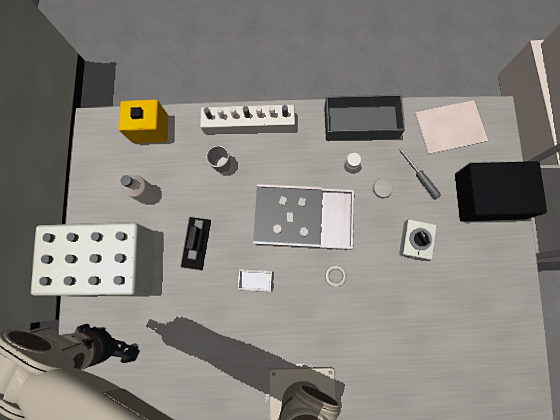

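View pics/scene0.png

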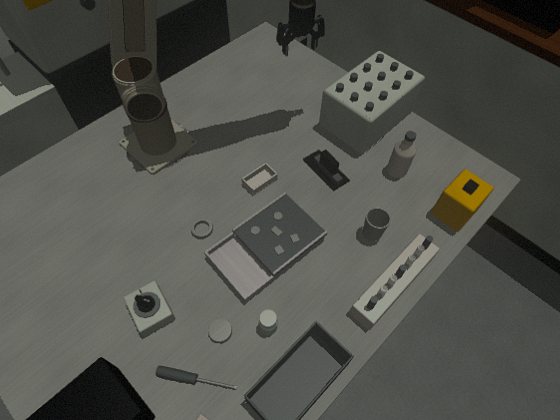

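The top view shows the station at about (303,216), with the trough on its right (world -y). The scraper on its pad is at (197,243), the knob at (420,240) and the tray at (256,280). The scene view confirms this layout.

```bash
cat > h.py <<'E'
import cv2,numpy as np
def pose(d,st=None):
    if "origin" in d: return np.array(d["attitude"]),np.array(d["origin"])
    H=np.array(d["hand_eye"]); R=st["eef_rot"]; return R@H[:3,:3], R@H[:3,3]+st["position"]
def cast(d,px,z,st=None):
    R,o=pose(d,st); K=np.array([[d["fx"],0,d["cx"]],[0,d["fy"],d["cy"]],[0,0,1]])
    u=cv2.undistortPoints(np.array(px,float).reshape(-1,1,2),K,np.array(d["distortion"])).reshape(-1,2)
    r=np.c_[u,np.ones(len(u))]@R.T; return o+r*((z-o[2])/r[:,2])[:,None]
def proj(d,P,st=None):
    R,o=pose(d,st); K=np.array([[d["fx"],0,d["cx"]],[0,d["fy"],d["cy"]],[0,0,1]])
    return cv2.projectPoints(np.array(P,float).reshape(-1,1,3),R.T@np.eye(3),-R.T@o,K,np.array(d["distortion"]))[0].reshape(-1,2)
def snap(fn):
    from station import arm
    st=arm.state(); d=arm.get_image("wrist"); d["st"]=st; np.save(fn+".npy",d,allow_pickle=True)
    cv2.imwrite(f"pics/{fn}.png",cv2.cvtColor(d["pixels"],cv2.COLOR_RGB2BGR)); return d,st
def load(fn):
    d=np.load(fn+".npy",allow_pickle=True).item(); return d,d.get("st")
E
python3 - <<'E'
from h import *
d,_=load("top0")
for n,p,z in[("station corners",[[257,185],[354,189],[352,249],[253,245]],.046),("pad corners",[[190,217],[211,219],[203,270],[181,267]],.006),("handle",[[197,240]],.07),("knob",[[421,239]],.09),("counter",[[406,220],[437,222],[433,260],[401,256]],.05),("tray",[[256,281]],.03),("spray",[[127,181]],.17),("beaker",[[218,157]],.09),("ring",[[336,276]],.016)]:
    print(n,cast(d,p,z).round(3)[:,:2].tolist())
E
```

```text
station corners [[0.643, 0.121], [0.622, -0.176], [0.439, -0.16], [0.458, 0.135]]
pad corners [[0.556, 0.337], [0.548, 0.27], [0.389, 0.294], [0.4, 0.362]]
handle [[0.475, 0.299]]
knob [[0.458, -0.355]]
counter [[0.521, -0.328], [0.512, -0.422], [0.398, -0.399], [0.413, -0.304]]
tray [[0.352, 0.129]]
spray [[0.634, 0.479]]
beaker [[0.723, 0.235]]
ring [[0.361, -0.112]]
```

>>> send_rows(commands=[[-290, -13, -20, 0, 0, -0.29, 85], [-290, -13, -20, 0, 0, -0.29, 85], [-290, -13, -20, 0, 0, -0.29, 85], [-290, -13, -20, 0, 0, -0.29, 85], [-290, -13, -20, 0, 0, -0.29, 85], [-290, -13, -20, 0, 0, -0.29, 85], [-290, -13, -20, 0, 0, -0.29, 85], [-290, -13, -20, 0, 0, -0.29, 85]])

```text
t: 0.9
position: [0.4709, 0.3155, 0.2503]
eef_rot: [[-0.988, 0.153, -0.002], [0.153, 0.988, -0.001], [0.002, -0.001, -1.0]]
contact_force: [-0.4, -0.0, -0.3]
grip_width: 0.085
grip_force: 0.0
```

```bash
python3 - <<'E'
from h import *
d,st=snap("w1"); print(st["t"],st["position"],np.array(d["hand_eye"]).round(3),d["fx"],d["cx"],d["cy"])
E
```

```text
0.9 [0.47087522 0.31551613 0.25034159] [[ 0.001 -0.951 -0.309  0.08 ]
 [ 1.     0.     0.001  0.001]
 [-0.    -0.309  0.951 -0.143]
 [ 0.     0.     0.     1.   ]] 317.02992633583307 274.3063021357091 209.3335499034123
```

View pics/w1.png

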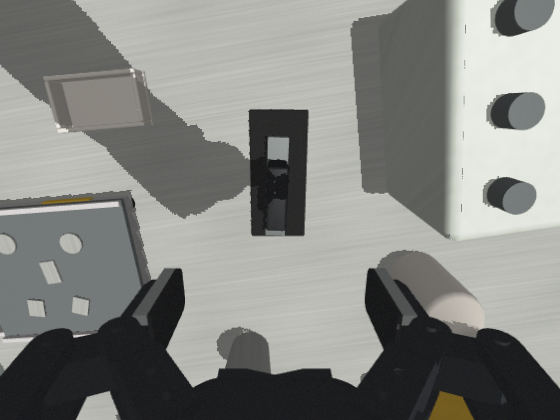

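The wrist view shows the pad at about (249–308, 110–236). The grey blade runs from (278,137) to (276,235) with the dark handle on it. The plate with its chips is at lower left.

```bash
python3 - <<'E'
from h import *
d,st=load("w1"); im=d["pixels"].astype(int)
roi=np.zeros(im.shape[:2],bool); roi[100:245,235:325]=1
g=im.sum(2)/3
print("cols rowsample"); 
for r in(120,140,155,190,225,233): print(r,g[r,244:312:2].astype(int).tolist())
m=((g<60)&roi).astype(np.uint8)
c=max(cv2.findContours(m,0,2)[0],key=cv2.contourArea); h=cv2.convexHull(c)
q=cv2.approxPolyDP(h,6,True).reshape(-1,2); print(q, cast(d,q,.006,st).round(4)[:,:2].tolist())
b=((g>75)&roi).astype(np.uint8); b[:, :256]=0; b[:,300:]=0; b[:115]=0; b[237:]=0
for c in cv2.findContours(b,0,2)[0]:
    if cv2.contourArea(c)>40: print(cv2.boundingRect(c), cv2.approxPolyDP(c,2,True).reshape(-1,2).tolist(), cast(d,cv2.approxPolyDP(c,2,True).reshape(-1,2),.026,st).round(4)[:,:2].tolist())
E
python3 -c "
import cv2;i=cv2.imread('pics/w1.png')[95:250,225:335];cv2.imwrite('pics/w1c.png',cv2.resize(i,None,fx=3.8,fy=3.8,interpolation=2))"
```

```text
cols rowsample
120 [187, 188, 96, 41, 43, 42, 39, 41, 42, 42, 42, 42, 43, 41, 42, 40, 42, 39, 41, 39, 41, 41, 42, 45, 41, 40, 42, 42, 44, 41, 40, 40, 137, 193]
140 [184, 184, 179, 38, 41, 40, 40, 40, 40, 42, 43, 25, 149, 149, 152, 151, 151, 152, 153, 154, 154, 155, 144, 43, 40, 43, 41, 40, 42, 43, 41, 50, 180, 181]
155 [179, 184, 188, 35, 40, 44, 40, 42, 42, 41, 40, 36, 147, 148, 149, 147, 149, 149, 150, 151, 151, 151, 88, 40, 42, 40, 40, 40, 40, 43, 41, 81, 185, 186]
190 [181, 182, 183, 129, 42, 43, 43, 26, 27, 24, 29, 33, 25, 27, 24, 26, 28, 26, 26, 25, 27, 20, 41, 41, 40, 39, 40, 41, 42, 41, 41, 152, 182, 184]
225 [178, 178, 179, 164, 38, 42, 43, 42, 39, 30, 27, 29, 46, 47, 50, 51, 51, 53, 54, 55, 44, 32, 41, 43, 42, 41, 41, 43, 40, 41, 97, 185, 184, 185]
233 [176, 176, 177, 168, 37, 40, 41, 40, 39, 43, 47, 126, 127, 127, 126, 128, 129, 127, 129, 129, 117, 42, 39, 40, 40, 42, 42, 40, 39, 40, 108, 183, 182, 182]
[[306 110]
 [303 234]
 [252 234]
 [249 111]] [[0.4013, 0.3649], [0.5556, 0.3418], [0.5453, 0.2755], [0.3922, 0.2989]]
(256, 229, 44, 8) [[256, 236], [299, 235], [285, 236], [284, 231], [266, 229], [264, 236]] [[0.5408, 0.2827], [0.5477, 0.3361], [0.5464, 0.3186], [0.5395, 0.3183], [0.5335, 0.2966], [0.5424, 0.2926]]
(267, 137, 22, 27) [[268, 137], [267, 158], [284, 159], [287, 163], [288, 138]] [[0.4233, 0.3168], [0.4466, 0.3119], [0.4508, 0.3312], [0.4559, 0.334], [0.4279, 0.3391]]
```

View pics/w1c.png

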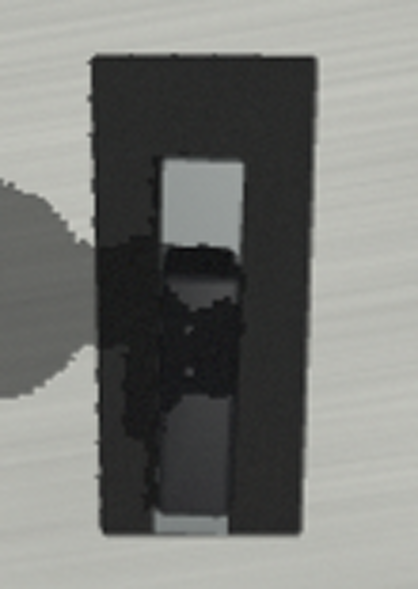

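>>> send_rows(commands=[[-13, 6, 50, 0, 0, 0.02, 85], [-13, 6, 100, 0, 0, 0.02, 85], [-13, 6, 140, 0, 0, 0.02, 85], [-13, 6, 170, 0, 0, 0.02, 85], [-13, 6, 190, 0, 0, 0.02, 85], [-13, 6, 204, 0, 0, 0.02, 85], [-13, 6, 211, 0, 0, 0.02, 85], [-13, 6, 211, 0, 0, 0.02, 85]])

```text
t: 1.75
position: [0.4819, 0.3212, 0.0394]
eef_rot: [[-0.986, 0.168, -0.002], [0.168, 0.986, -0.001], [0.002, -0.002, -1.0]]
contact_force: [-0.2, -0.5, 0.3]
grip_width: 0.0854
grip_force: 0.0
```

>>> send_rows(commands=[[0, 0, 0, 0, 0, 0, 40], [0, 0, 0, 0, 0, 0, 30], [0, 0, 0, 0, 0, 0, 20], [0, 0, 0, 0, 0, 0, 15], [0, 0, 0, 0, 0, 0, 15], [0, 0, 0, 0, 0, 0, 15], [0, 0, 0, 0, 0, 0, 15]], grip_force=60)

```text
t: 2.45
position: [0.4844, 0.321, 0.041]
eef_rot: [[-0.985, 0.17, 0.001], [0.17, 0.985, 0.001], [-0.001, 0.001, -1.0]]
contact_force: [0.6, 1.2, 4.4]
grip_width: 0.0215
grip_force: 59.7
```

>>> send_rows(commands=[[0, 0, -15, 0, 0, 0, 15], [0, 0, -40, 0, 0, 0, 15], [0, 0, -80, 0, 0, 0, 15], [0, 0, -130, 0, 0, 0, 15], [0, 0, -170, 0, 0, 0, 15], [-10, -30, -200, 0, 0, 0, 15], [-25, -65, -210, 0, 0, -0.03, 15], [-40, -100, -210, 0, 0, -0.06, 15]])

```text
t: 3.25
position: [0.507, 0.2149, 0.2521]
eef_rot: [[-0.994, 0.108, 0.003], [0.108, 0.994, 0.001], [-0.003, 0.001, -1.0]]
contact_force: [0.1, 0.6, -2.2]
grip_width: 0.0213
grip_force: 59.5
```

>>> send_rows(commands=[[-20, -45, 0, 0, 0, -0.04, 15], [-40, -90, 0, 0, 0, -0.04, 15], [-60, -135, 0, 0, 0, -0.04, 15], [-80, -170, 0, 0, 0, -0.04, 15], [-89, -190, 0, 0, 0, -0.04, 15], [-89, -198, 0, 0, 0, -0.04, 15], [-89, -198, 0, 0, 0, -0.04, 15], [-89, -198, 0, 0, 0, -0.04, 15]])

```text
t: 4.05
position: [0.5721, 0.0096, 0.2498]
eef_rot: [[-0.998, 0.07, -0.001], [0.07, 0.998, 0.001], [0.001, 0.001, -1.0]]
contact_force: [-0.3, 0.4, -1.9]
grip_width: 0.0214
grip_force: 59.4
```

```bash
python3 - <<'E'
from h import *
d,st=snap("w2"); print(st["t"],st["position"],st["eef_rot"],st["contact_force"],st["grip_width"])
E
```

```text
4.05 [0.57212149 0.00956687 0.24982127] [[-9.97542441e-01  7.00499246e-02 -1.44415143e-03]
 [ 7.00490595e-02  9.97543341e-01  6.41228619e-04]
 [ 1.48552166e-03  5.38491313e-04 -9.99998752e-01]] [-0.32946102  0.3552319  -1.90632131] 0.021429757012746513
```

View pics/w2.png

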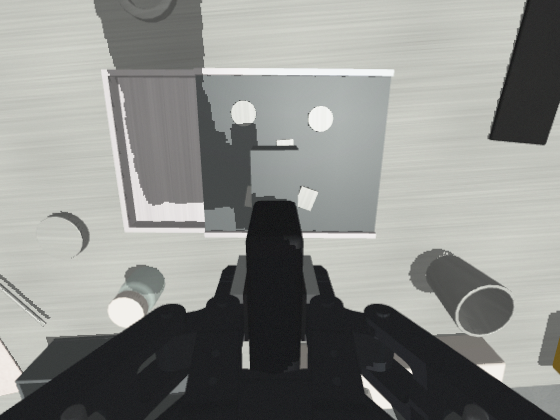

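The wrist view shows the plate from (203,70) to (394,70) and down to (376,236), with the trough on the left. The blade is square in the gripper with its edge at row 150. Round chips are at (243,112) and (320,118), and the held scraper hides part of the rest.

```bash
python3 - <<'E'
from h import *
d,st=load("w2"); g=d["pixels"].astype(int).sum(2)/3
# lip edges: scan columns
for c in(215,260,340,380):
    col=g[55:90,c].astype(int); col2=g[222:246,c].astype(int); print(c,col.tolist(),col2.tolist())
print("rowscan right", g[100,370:400].astype(int).tolist(), g[220,362:390].astype(int).tolist())
print("left",g[100,190:212].astype(int).tolist(), g[60+20,98:125].astype(int).tolist())
for z in(.04,.046,.052): print(z,cast(d,[[394,70],[376,237],[203,69],[205,236]],z,st).round(4)[:,:2].tolist())
w,sw=load("w1"); t,_=load("top0")
gw=w["pixels"].astype(int).sum(2)/3
m=np.zeros(gw.shape,np.uint8); m[225:325,0:112]=(gw[225:325,0:112]>165)
P=[]
for c in cv2.findContours(m,0,2)[0]:
    if cv2.contourArea(c)>60:
        M=cv2.moments(c); p=(M["m10"]/M["m00"],M["m01"]/M["m00"]); print("w1",np.round(p,1),cv2.contourArea(c),cast(w,[p],.043,sw).round(4)[0,:2])
gt=t["pixels"].astype(int).sum(2)/3
m=np.zeros(gt.shape,np.uint8); m[190:242,260:318]=(gt[190:242,260:318]>130)
for c in cv2.findContours(m,0,2)[0]:
    if cv2.contourArea(c)>12:
        M=cv2.moments(c); p=(M["m10"]/M["m00"],M["m01"]/M["m00"]); print("top",np.round(p,1),cv2.contourArea(c),cast(t,[p],.043).round(4)[0,:2])
E
```

```text
215 [192, 187, 188, 193, 191, 191, 194, 195, 196, 193, 194, 196, 193, 232, 238, 238, 238, 238, 238, 201, 154, 145, 145, 146, 145, 144, 146, 147, 146, 145, 145, 146, 146, 146, 145] [132, 133, 132, 133, 133, 133, 131, 123, 83, 109, 161, 227, 227, 227, 225, 214, 196, 191, 192, 192, 189, 191, 192, 194]
260 [198, 196, 197, 199, 203, 203, 199, 199, 201, 198, 198, 196, 194, 233, 243, 243, 243, 243, 243, 231, 163, 158, 161, 159, 160, 159, 160, 159, 159, 160, 161, 160, 160, 161, 161] [26, 28, 25, 26, 25, 26, 22, 22, 18, 23, 26, 28, 24, 26, 25, 27, 27, 28, 25, 26, 27, 25, 25, 27]
340 [196, 198, 199, 200, 198, 195, 193, 199, 198, 198, 197, 201, 199, 213, 241, 244, 244, 244, 244, 244, 193, 167, 173, 172, 175, 173, 175, 174, 174, 175, 176, 174, 176, 175, 175] [146, 144, 145, 144, 144, 143, 143, 142, 140, 121, 122, 196, 236, 236, 236, 233, 212, 197, 199, 202, 200, 198, 201, 198]
380 [194, 196, 196, 195, 195, 197, 196, 194, 195, 195, 193, 193, 193, 192, 235, 244, 244, 244, 244, 244, 224, 165, 160, 167, 166, 165, 167, 168, 166, 168, 166, 166, 167, 168, 168] [195, 199, 200, 200, 201, 200, 194, 193, 1
[... 559 characters left out ...]
111, 111, 111, 107, 94, 106, 127, 125, 124, 123, 125, 126, 128]
0.04 [[0.465, 0.142], [0.6501, 0.1286], [0.4506, -0.0537], [0.6344, -0.0768]]
0.046 [[0.4655, 0.1398], [0.6475, 0.1267], [0.4513, -0.0525], [0.632, -0.0752]]
0.052 [[0.4659, 0.1377], [0.6448, 0.1248], [0.452, -0.0514], [0.6296, -0.0736]]
w1 [ 35.8 308.2] 197.0 [ 0.5908 -0.0168]
w1 [ 79.8 306.1] 195.0 [0.5962 0.0418]
w1 [ 49.9 272.2] 244.5 [0.5432 0.0214]
w1 [  6.1 244.6] 199.0 [ 0.499  -0.0181]
w1 [ 70.1 243.2] 282.5 [0.5091 0.0607]
top [303.6 231. ] 50.5 [ 0.4971 -0.0174]
top [289.6 216.6] 46.0 [0.5422 0.0236]
top [272.2 229.4] 582.0 [0.5044 0.077 ]
top [301.5 201.1] 44.5 [ 0.5892 -0.0141]
top [282.4 200. ] 46.0 [0.5944 0.0442]
```

```bash
python3 - <<'E'
from h import *
d,st=load("w2"); g=d["pixels"].astype(int).sum(2)/3
print(g[138:160,290].astype(int).tolist())
for z in (.235,.2155):
  P=cast(d,[[251,147],[298,147],[251,150.5],[298,150.5]],z,st); print(((P-st["position"])@st["eef_rot"]*1000).round(1).tolist())
E
```

```text
[174, 218, 238, 237, 237, 237, 232, 149, 61, 61, 59, 76, 144, 164, 164, 164, 165, 163, 164, 162, 163, 162]
[[60.9, -10.1, 14.9], [60.9, 13.0, 14.9], [59.1, -10.2, 14.9], [59.2, 13.0, 14.9]]
[[58.5, -11.5, 34.4], [58.5, 14.5, 34.4], [56.6, -11.6, 34.4], [56.6, 14.5, 34.4]]
```

>>> send_rows(commands=[[12, 45, 10, 0, 0, 0, 15], [25, 90, 30, 0, 0, 0, 15], [25, 95, 60, 0, 0, 0, 15], [25, 95, 100, 0, 0, 0, 15], [25, 95, 130, 0, 0, 0, 15], [25, 95, 148, 0, 0, 0, 15], [25, 95, 155, 0, 0, 0, 15], [25, 95, 155, 0, 0, 0, 15]], grip_force=90)

```text
t: 4.9
position: [0.5536, 0.1063, 0.0946]
eef_rot: [[-0.998, 0.069, -0.002], [0.069, 0.998, -0.0], [0.002, -0.0, -1.0]]
contact_force: [-0.4, -0.3, -2.4]
grip_width: 0.0205
grip_force: 90.5
```

>>> send_rows(commands=[[0, 0, 4, 0, 0, 0, 15], [0, 0, 8, 0, 0, 0, 15], [0, 0, 10, 0, 0, 0, 15], [0, 0, 12, 0, 0, 0, 15], [0, 0, 14, 0, 0, 0, 15], [0, 0, 14, 0, 0, 0, 15], [0, 0, 14, 0, 0, 0, 15]])

```text
t: 5.6
position: [0.5546, 0.1052, 0.0813]
eef_rot: [[-0.997, 0.071, -0.0], [0.071, 0.997, -0.0], [0.0, -0.0, -1.0]]
contact_force: [0.1, -0.7, -1.2]
grip_width: 0.021
grip_force: 90.5
```

>>> send_rows(commands=[[0, 0, 2, 0, 0, 0, 15], [0, 0, 3, 0, 0, 0, 15], [0, 0, 4, 0, 0, 0, 15], [0, 0, 5, 0, 0, 0, 15], [0, 0, 5, 0, 0, 0, 15], [0, 0, 5, 0, 0, 0, 15]])

```text
t: 6.2
position: [0.5548, 0.1053, 0.0772]
eef_rot: [[-0.997, 0.071, 0.001], [0.071, 0.997, 0.0], [-0.001, 0.0, -1.0]]
contact_force: [-2.8, -0.6, 5.4]
grip_width: 0.0211
grip_force: 91.6
```

>>> send_rows(commands=[[0, 0, 1, 0, 0, 0, 15], [0, 0, 2, 0, 0, 0, 15], [0, 0, 2, 0, 0, 0, 15], [0, 0, 2, 0, 0, 0, 15]])

```text
t: 6.6
position: [0.5548, 0.1053, 0.0759]
eef_rot: [[-0.997, 0.071, 0.001], [0.071, 0.997, 0.0], [-0.001, 0.0, -1.0]]
contact_force: [-3.4, -1.2, 9.3]
grip_width: 0.0211
grip_force: 92.2
```

>>> send_rows(commands=[[0, -5, 0, 0, 0, 0, 15], [0, -15, 0, 0, 0, 0, 15], [0, -25, 0, 0, 0, 0, 15], [0, -35, 0, 0, 0, 0, 15], [0, -45, 0, 0, 0, 0, 15], [0, -52, 0, 0, 0, 0, 15], [0, -55, 0, 0, 0, 0, 15], [0, -55, 0, 0, 0, 0, 15]])

```text
t: 7.4
position: [0.553, 0.0515, 0.0765]
eef_rot: [[-0.997, 0.071, 0.005], [0.071, 0.997, 0.003], [-0.005, 0.004, -1.0]]
contact_force: [0.7, 2.9, 7.1]
grip_width: 0.0206
grip_force: 92.0
```

>>> send_rows(commands=[[0, -5, 0.5, 0, 0, 0, 15], [0, -15, 0.5, 0, 0, 0, 15], [0, -25, 0.5, 0, 0, 0, 15], [0, -35, 0.5, 0, 0, 0, 15], [0, -45, 0.5, 0, 0, 0, 15], [0, -52, 0.5, 0, 0, 0, 15], [0, -55, 0.5, 0, 0, 0, 15], [0, -55, 0.5, 0, 0, 0, 15]])

```text
t: 8.2
position: [0.5493, -0.0033, 0.0762]
eef_rot: [[-0.997, 0.071, 0.006], [0.071, 0.997, 0.003], [-0.006, 0.004, -1.0]]
contact_force: [1.3, 3.8, 8.8]
grip_width: 0.021
grip_force: 92.0
```

>>> send_rows(commands=[[0, -5, 0, 0, 0, 0, 15], [0, -15, 0, 0, 0, 0, 15], [0, -25, 0, 0, 0, 0, 15], [0, -35, 0, 0, 0, 0, 15], [0, -45, 0, 0, 0, 0, 15], [0, -52, 0, 0, 0, 0, 15], [0, -57, 0, 0, 0, 0, 15], [0, -57, 0, 0, 0, 0, 15]])

```text
t: 9.0
position: [0.5452, -0.0607, 0.0761]
eef_rot: [[-0.997, 0.071, 0.006], [0.071, 0.997, 0.002], [-0.006, 0.003, -1.0]]
contact_force: [-0.3, 3.9, 8.6]
grip_width: 0.0214
grip_force: 92.1
```

>>> send_rows(commands=[[0, 0, -10, 0, 0, 0, 15], [0, 0, -35, 0, 0, 0, 15], [0, 0, -80, 0, 0, 0, 15], [5, 20, -130, 0, 0, 0, 15], [15, 65, -170, 0, 0, 0, 15], [25, 110, -190, 0, 0, 0, 15], [35, 155, -190, 0, 0, 0, 15], [45, 200, -190, 0, 0, 0, 15]])

```text
t: 9.8
position: [0.5129, 0.1375, 0.2653]
eef_rot: [[-0.997, 0.072, 0.003], [0.072, 0.997, 0.0], [-0.003, 0.0, -1.0]]
contact_force: [0.9, 0.7, -2.5]
grip_width: 0.0209
grip_force: 90.7
```

>>> send_rows(commands=[[0, 15, 0, 0, 0, 0, 15], [0, 15, 0, 0, 0, 0, 15]])

```text
t: 10.0
position: [0.5132, 0.1534, 0.2632]
eef_rot: [[-0.998, 0.066, -0.001], [0.066, 0.998, -0.0], [0.001, -0.001, -1.0]]
contact_force: [0.1, -1.4, -1.9]
grip_width: 0.0209
grip_force: 90.4
```

```bash
python3 - <<'E'
from h import *
from station import arm
d,st=snap("w3"); print(st["t"],st["position"])
t=arm.get_image("top")["pixels"]; c=cv2.cvtColor(t[165:270,230:370],cv2.COLOR_RGB2BGR)
w=cv2.imread("pics/w3.png"); c=cv2.resize(c,(420,315),interpolation=2)
o=np.zeros((600,800,3),np.uint8); o[:315,380:]=c; w=cv2.resize(w,(372,279)); 
crop=cv2.imread("pics/w3.png")[100:380,0:300]; o[320:600,0:300]=crop; o[:279,:372]=w
cv2.imwrite("pics/m3.png",o)
E
```

```text
10.0 [0.51322453 0.15336828 0.26318902]
```

View pics/m3.png

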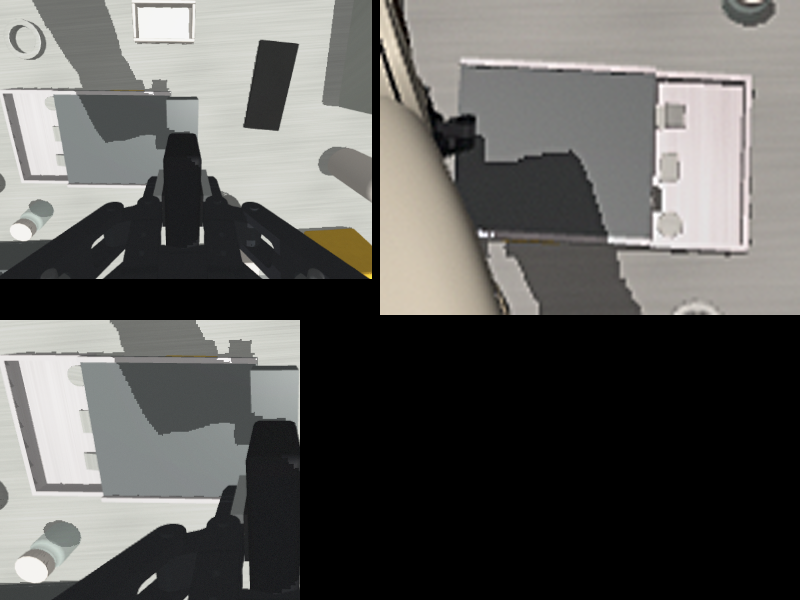

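The plate looks clear. Three chips show just inside the trough at crop (675,115), (670,167) and (668,225), with a dark spot at (655,198). I'll look closer to account for all five.

>>> send_rows(commands=[[-15, -45, 10, 0, 0, 0, 15], [-30, -90, 25, 0, 0, 0, 15], [-48, -135, 40, 0, 0, 0, 15], [-48, -165, 50, 0, 0, 0, 15], [-48, -170, 50, 0, 0, 0, 15], [-48, -170, 50, 0, 0, 0, 15]])

```text
t: 10.7
position: [0.549, -0.0244, 0.2132]
eef_rot: [[-0.997, 0.076, -0.002], [0.076, 0.997, 0.0], [0.002, -0.0, -1.0]]
contact_force: [0.8, 1.0, -1.5]
grip_width: 0.0213
grip_force: 90.5
```

```bash
python3 - <<'E'
from h import *
d,st=snap("w4"); print(st["t"],st["position"])
w=cv2.imread("pics/w4.png")[40:340,60:310]; cv2.imwrite("pics/m4.png",cv2.resize(w,None,fx=2,fy=2,interpolation=2))
E
```

```text
10.7 [ 0.54900498 -0.02439503  0.2131975 ]
```

View pics/m4.png

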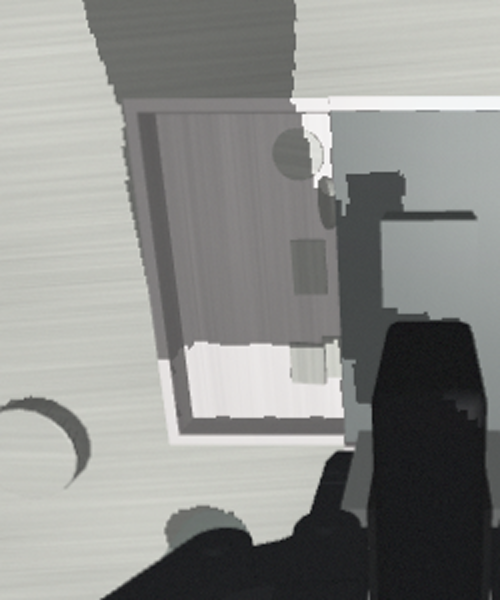

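The closer view accounts for all five chips in the trough. Three lie flat at (298,155), (310,267) and (307,362), and two lean on its inner wall at (327,203) and (333,350). The plate is clear, so I'm returning the scraper.

>>> send_rows(commands=[[10, 40, -20, 0, 0, 0, 15], [22, 85, -35, 0, 0, 0, 15], [35, 130, -37, 0, 0, 0.02, 15], [47, 175, -37, 0, 0, 0.04, 15], [59, 220, -37, 0, 0, 0.06, 15], [71, 265, -37, 0, 0, 0.08, 15], [83, 310, -37, 0, 0, 0.095, 15], [91, 339, -37, 0, 0, 0.095, 15]])

```text
t: 11.55
position: [0.4812, 0.3273, 0.2515]
eef_rot: [[-0.987, 0.161, 0.001], [0.161, 0.987, 0.002], [-0.001, 0.002, -1.0]]
contact_force: [1.5, -0.3, -2.1]
grip_width: 0.0208
grip_force: 90.4
```

>>> send_rows(commands=[[0, 0, 10, 0, 0, 0, 15], [0, 0, 50, 0, 0, 0, 15], [0, 0, 90, 0, 0, 0, 15], [0, 0, 130, 0, 0, 0, 15], [0, 0, 160, 0, 0, 0, 15], [0, 0, 180, 0, 0, 0, 15], [0, 0, 190, 0, 0, 0, 15], [0, 0, 190, 0, 0, 0, 15]])

```text
t: 12.35
position: [0.4819, 0.3223, 0.0596]
eef_rot: [[-0.986, 0.165, -0.002], [0.165, 0.986, -0.002], [0.002, -0.002, -1.0]]
contact_force: [0.2, -0.9, -2.5]
grip_width: 0.0208
grip_force: 90.7
```

>>> send_rows(commands=[[-2, -1, 5, 0, 0, 0.007, 15], [-2, -1, 10, 0, 0, 0.007, 15], [-2, -1, 13, 0, 0, 0.007, 15], [-2, -1, 15, 0, 0, 0.007, 15], [-2, -1, 16, 0, 0, 0.007, 15], [-2, -1, 16, 0, 0, 0.007, 15]])

```text
t: 12.95
position: [0.4847, 0.3215, 0.0447]
eef_rot: [[-0.985, 0.172, -0.0], [0.172, 0.985, -0.0], [0.0, -0.0, -1.0]]
contact_force: [-0.3, 0.5, -2.4]
grip_width: 0.0208
grip_force: 90.7
```

>>> send_rows(commands=[[0, 0, 1, 0, 0, 0, 15], [0, 0, 2, 0, 0, 0, 15], [0, 0, 2, 0, 0, 0, 15]])

```text
t: 13.25
position: [0.4846, 0.3214, 0.0426]
eef_rot: [[-0.985, 0.172, -0.0], [0.172, 0.985, -0.0], [0.0, -0.0, -1.0]]
contact_force: [0.1, -0.0, -2.2]
grip_width: 0.0209
grip_force: 90.7
```

>>> send_rows(commands=[[0, 0, 1, 0, 0, 0, 15], [0, 0, 1.5, 0, 0, 0, 15], [0, 0, 2, 0, 0, 0, 15], [0, 0, 2, 0, 0, 0, 15]])

```text
t: 13.65
position: [0.4847, 0.3215, 0.0411]
eef_rot: [[-0.985, 0.172, 0.0], [0.172, 0.985, 0.0], [-0.0, 0.0, -1.0]]
contact_force: [-2.1, 0.5, 1.8]
grip_width: 0.0209
grip_force: 91.3
```

>>> send_rows(commands=[[0, 0, 0, 0, 0, 0, 24], [0, 0, 0, 0, 0, 0, 35], [0, 0, 0, 0, 0, 0, 60], [0, 0, 0, 0, 0, 0, 80], [0, 0, 0, 0, 0, 0, 80], [0, 0, -20, 0, 0, 0, 80], [0, 0, -60, 0, 0, 0, 80], [0, 0, -110, 0, 0, 0, 80]])

```text
t: 14.45
position: [0.4831, 0.3204, 0.1495]
eef_rot: [[-0.985, 0.172, -0.005], [0.172, 0.985, -0.003], [0.004, -0.004, -1.0]]
contact_force: [1.0, 0.9, 0.2]
grip_width: 0.0798
grip_force: 0.0
```

>>> send_rows(commands=[[0, 0, -50, 0, 0, 0, 80], [0, 0, -100, 0, 0, 0, 80], [0, 0, -100, 0, 0, 0, 80]])

```text
t: 14.75
position: [0.488, 0.3237, 0.2597]
eef_rot: [[-0.985, 0.172, 0.013], [0.172, 0.985, 0.009], [-0.012, 0.011, -1.0]]
contact_force: [1.3, 0.8, 0.6]
grip_width: 0.08
grip_force: 0.0
```

```bash
python3 - <<'E'
from h import *
d,st=snap("w5"); print(st["t"],st["position"],st["eef_rot"])
t,_=load("top0"); c=t["pixels"][205:275,380:460][:,:,::-1]; w=cv2.imread("pics/w5.png")[60:300,200:360]
o=np.zeros((480,800,3),np.uint8); o[:,:320]=cv2.resize(w,(320,480)); o[:420,320:]=cv2.resize(c,(480,420),interpolation=2); cv2.imwrite("pics/m5.png",o)
E
```

```text
14.75 [0.48802301 0.32367683 0.25967275] [[-0.98502924  0.17187107  0.0133317 ]
 [ 0.17199585  0.98505792  0.00885037]
 [-0.01161138  0.01101087 -0.99987196]]
```

View pics/m5.png

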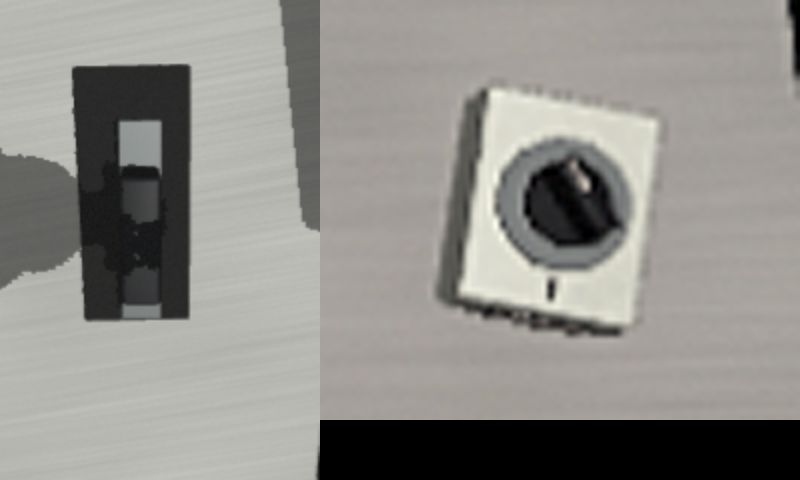

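The scraper stands centred and lengthways on its pad. The knob's tick points towards world -x, and its mark is on the far upper-left end of the bar, about 130° clockwise of the tick. I'm moving to the knob.

>>> send_rows(commands=[[-5, -45, 0, 0, 0, 0.1, 80], [-10, -90, 0, 0, 0, 0.24, 80], [-15, -135, 0, 0, 0, 0.38, 80], [-20, -180, 0, 0, 0, 0.52, 80], [-25, -225, 0, 0, 0, 0.66, 80], [-30, -270, 0, 0, 0, 0.8, 80], [-36, -315, 0, 0, 0, 0.94, 80], [-42, -360, 0, 0, 0, 1.08, 80]])

```text
t: 15.6
position: [0.4629, -0.042, 0.2491]
eef_rot: [[-0.307, 0.952, -0.003], [0.952, 0.307, 0.0], [0.001, -0.002, -1.0]]
contact_force: [0.5, 0.0, 0.2]
grip_width: 0.0801
grip_force: 0.0
```

```bash
python3 - <<'E'
from station import arm
import numpy as np
s=arm.state(); R=s["eef_rot"]; p=s["position"]; print(s["t"],p,s["qpos"].round(2),np.degrees(np.arctan2(R[1,1],R[0,1])))
print(R.T@(np.array([.45,-.34,.26])-p)*1000)
E
```

```text
15.6 [ 0.46289958 -0.04201021  0.24914326] [-0.09  0.17 -0.04  1.36 -0.    1.17] 17.905270739901713
[-279.58036388 -103.91522658  -10.89154691]
```

>>> send_rows(commands=[[-40, -15, -2, 0, 0, 0.14, 80], [-80, -30, -4, 0, 0, 0.28, 80], [-120, -45, -6, 0, 0, 0.42, 80], [-160, -60, -8, 0, 0, 0.56, 80], [-200, -75, -10, 0, 0, 0.7, 80], [-240, -90, -10, 0, 0, 0.84, 80], [-270, -100, -10, 0, 0, 0.98, 80], [-280, -104, -10, 0, 0, 1.1, 80]])

```text
t: 16.4
position: [0.4517, -0.3417, 0.2582]
eef_rot: [[0.711, 0.703, -0.003], [0.703, -0.711, 0.001], [-0.001, -0.003, -1.0]]
contact_force: [0.0, 0.9, 0.4]
grip_width: 0.0802
grip_force: 0.0
```

>>> send_rows(commands=[[0, 0, 0, 0, 0, 0.07, 80], [0, 0, 0, 0, 0, 0.07, 80]])

```text
t: 16.6
position: [0.4521, -0.339, 0.2585]
eef_rot: [[0.753, 0.658, -0.003], [0.658, -0.753, 0.002], [-0.001, -0.004, -1.0]]
contact_force: [0.3, -0.6, 0.0]
grip_width: 0.0803
grip_force: 0.0
```

```bash
python3 - <<'E'
from h import *
d,st=snap("w6"); R=st["eef_rot"]; print(st["t"],st["position"],st["qpos"].round(2),np.degrees(np.arctan2(R[1,1],R[0,1])))
print(proj(d,[[.458,-.355,.09]],st))
w=cv2.imread("pics/w6.png")[60:300,140:420]; cv2.imwrite("pics/m6.png",cv2.resize(w,None,fx=2.5,fy=2.5,interpolation=2))
E
```

```text
16.6 [ 0.45205753 -0.33903748  0.25853837] [-0.64  0.37  0.25  1.46  0.    1.78] -48.87404284352067
[[291.85158043 194.98605479]]
```

View pics/m6.png

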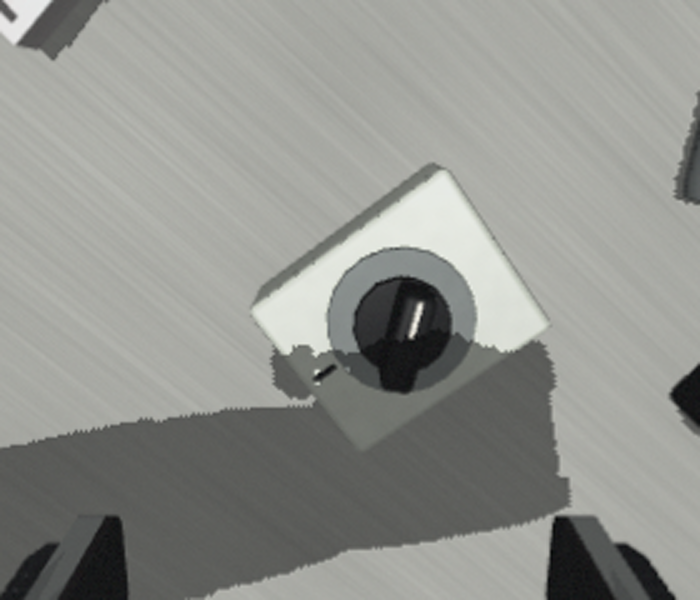

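```bash
python3 - <<'E'
from h import *
d,st=load("w6"); g=d["pixels"].astype(int).sum(2)/3
C=cast(d,[[301.2,190]],.064,st)[0]; print("disc",C)
C2=cast(d,[[300.8,188]],.050,st)[0]; print("ring",C2)
m=cast(d,[[304,195.2],[308.4,180.8]],.094,st); v=m[1]-m[0]; print("mark",m.round(4),np.degrees(np.arctan2(v[1],v[0])))
t=cast(d,[[266,210.8],[274,206]],.050,st); print("tick",t.round(4))
np.set_printoptions(linewidth=220)
print(g[170:220,280:324:1].astype(int)[::2])
E
```

```text
disc [ 0.4644975  -0.36467541  0.064     ]
ring [ 0.46398015 -0.36600616  0.05      ]
mark [[ 0.4666 -0.3634  0.094 ]
 [ 0.4803 -0.3567  0.094 ]] 26.263512369655434
tick [[ 0.4171 -0.354   0.05  ]
 [ 0.4277 -0.3572  0.05  ]]
[[141 141 142 ... 136 136 127]
 [141 140 140 ... 136 138 137]
 [140 138 140 ... 136 138 138]
 ...
 [115 115 114 ... 113 112 108]
 [114 112 115 ... 101  96  90]
 [113 113 114 ...  93  93  92]]
```

The knob axis is at about (0.464,-0.365). The mark heads 27° and the tick 167°, so about 140° of counter-clockwise turn is needed.

>>> send_rows(commands=[[-4, 14, 30, 0, 0, 0.13, 60], [-8, 28, 75, 0, 0, 0.25, 50], [-8, 28, 115, 0, 0, 0.25, 50], [-8, 28, 145, 0, 0, 0.25, 50], [-8, 28, 165, 0, 0, 0.25, 50], [-8, 28, 180, 0, 0, 0.25, 50], [-8, 28, 187, 0, 0, 0.25, 50], [-8, 28, 187, 0, 0, 0.25, 50]])

```text
t: 17.45
position: [0.4646, -0.3641, 0.0723]
eef_rot: [[0.891, 0.453, -0.002], [0.453, -0.891, 0.002], [-0.001, -0.003, -1.0]]
contact_force: [0.0, 0.0, -0.1]
grip_width: 0.0499
grip_force: 0.0
```

>>> send_rows(commands=[[0, 0, 0, 0, 0, 0, 50]], grip_force=40)

```text
t: 17.55
position: [0.4658, -0.3652, 0.0743]
eef_rot: [[0.892, 0.453, 0.001], [0.453, -0.892, -0.001], [0.0, 0.001, -1.0]]
contact_force: [0.5, 0.1, -0.5]
grip_width: 0.0499
grip_force: 0.0
```

>>> send_rows(commands=[[0, 0, 2, 0, 0, 0, 40], [0, 0, 2, 0, 0, 0, 30], [0, 0, 2, 0, 0, 0, 20], [0, 0, 2, 0, 0, 0, 8], [0, 0, 2, 0, 0, 0, 8], [0, 0, 2, 0, 0, 0, 8]])

```text
t: 18.15
position: [0.4655, -0.3653, 0.0723]
eef_rot: [[0.892, 0.452, 0.001], [0.452, -0.892, -0.0], [0.0, 0.001, -1.0]]
contact_force: [0.2, 0.7, 4.0]
grip_width: 0.013
grip_force: 40.3
```

>>> send_rows(commands=[[0, 0, 0, 0, 0, -0.1, 8], [0, 0, 0, 0, 0, -0.2, 8], [0, 0, 0, 0, 0, -0.3, 8], [0, 0, 0, 0, 0, -0.4, 8], [0, 0, 0, 0, 0, -0.5, 8], [0, 0, 0, 0, 0, -0.6, 8], [0, 0, 0, 0, 0, -0.7, 8], [0, 0, 0, 0, 0, -0.8, 8]])

```text
t: 18.95
position: [0.4645, -0.3645, 0.0723]
eef_rot: [[0.294, 0.956, -0.001], [0.956, -0.294, 0.001], [0.001, -0.002, -1.0]]
contact_force: [-3.2, 3.0, 7.0]
grip_width: 0.0128
grip_force: 40.8
```

>>> send_rows(commands=[[0, 0, 0, 0, 0, -0.1, 8], [0, 0, 0, 0, 0, -0.2, 8], [0, 0, 0, 0, 0, -0.3, 8], [0, 0, 0, 0, 0, -0.4, 8], [0, 0, 0, 0, 0, -0.5, 8], [0, 0, 0, 0, 0, -0.6, 8], [0, 0, 0, 0, 0, -0.7, 8], [0, 0, 0, 0, 0, -0.8, 8]])

```text
t: 19.75
position: [0.4633, -0.3646, 0.0723]
eef_rot: [[-0.481, 0.877, -0.004], [0.877, 0.481, 0.001], [0.003, -0.003, -1.0]]
contact_force: [-7.0, 2.9, 10.0]
grip_width: 0.0133
grip_force: 41.0
```

>>> send_rows(commands=[[0, 0, 0, 0, 0, -0.1, 8], [0, 0, 0, 0, 0, -0.2, 8], [0, 0, 0, 0, 0, -0.3, 8], [0, 0, 0, 0, 0, -0.4, 8], [0, 0, 0, 0, 0, -0.5, 8], [0, 0, 0, 0, 0, -0.6, 8], [0, 0, 0, 0, 0, -0.65, 8], [0, 0, 0, 0, 0, -0.65, 8]])

```text
t: 20.55
position: [0.4625, -0.3654, 0.0723]
eef_rot: [[-0.912, 0.411, -0.005], [0.411, 0.912, -0.001], [0.004, -0.003, -1.0]]
contact_force: [-8.5, 2.2, 9.8]
grip_width: 0.0132
grip_force: 41.0
```

```bash
cat > s.py <<'E'
from station import arm
import numpy as np
s=arm.state(); R=s["eef_rot"]; print(s["t"],s["position"],s["contact_force"].round(1),s["wrist_torque"].round(3),"xhead",np.degrees(np.arctan2(R[1,0],R[0,0])),s["grip_width"])
E
python3 s.py
```

```text
20.55 [ 0.46251134 -0.3653918   0.07231578] [-8.5  2.2  9.8] [0.187 1.705 0.041] xhead 155.749809046671 0.013175844827476245
```

>>> send_rows(commands=[[-1, 0.5, -1, 0, 0, -0.05, 8], [-1.4, 0.6, -1, 0, 0, -0.1, 8], [-1.4, 0.6, -1, 0, 0, -0.15, 8], [-1.4, 0.6, -1, 0, 0, -0.19, 8], [-1.4, 0.6, -1, 0, 0, -0.19, 8]])

```text
t: 21.05
position: [0.4625, -0.3656, 0.0723]
eef_rot: [[-0.973, 0.232, -0.008], [0.232, 0.973, -0.001], [0.008, -0.003, -1.0]]
contact_force: [-10.6, -1.6, 6.4]
grip_width: 0.0131
grip_force: 40.6
```

```bash
python3 s.py
```

```text
21.05 [ 0.46248601 -0.3656376   0.07234741] [-10.6  -1.6   6.4] [-0.123  2.131  0.057] xhead 166.5777379046965 0.013062588818625088
```

>>> send_rows(commands=[[0, 0, 0, 0, 0, -0.03, 8], [0, 0, 0, 0, 0, -0.05, 8], [0, 0, 0, 0, 0, -0.05, 8]])

```text
t: 21.35
position: [0.4628, -0.3658, 0.0724]
eef_rot: [[-0.983, 0.186, -0.008], [0.186, 0.983, -0.001], [0.007, -0.002, -1.0]]
contact_force: [-10.0, -0.4, 6.1]
grip_width: 0.0135
grip_force: 47.6
```

```bash
python3 s.py
```

```text
21.35 [ 0.46276782 -0.36578452  0.07237987] [-10.   -0.4   6.1] [-0.187  1.864 -0.629] xhead 169.30152573763408 0.013476115714224563
```

>>> send_rows(commands=[[0, 0, 0, 0, 0, 0, 20], [0, 0, 0, 0, 0, 0, 40], [0, 0, 0, 0, 0, 0, 50], [0, 0, 0, 0, 0, 0, 50], [0, 0, -15, 0, 0, 0, 50], [0, 0, -50, 0, 0, 0, 50], [0, 0, -100, 0, 0, 0, 50], [0, 0, -150, 0, 0, 0, 50]])

```text
t: 22.15
position: [0.4667, -0.3646, 0.2236]
eef_rot: [[-0.983, 0.181, -0.001], [0.181, 0.983, 0.001], [0.001, 0.001, -1.0]]
contact_force: [0.4, -0.6, -0.4]
grip_width: 0.0502
grip_force: 0.0
```

>>> send_rows(commands=[[0, 0, -40, 0, 0, 0, 50], [0, 0, -40, 0, 0, 0, 50], [0, 0, -40, 0, 0, 0, 50]])

```text
t: 22.45
position: [0.4677, -0.3655, 0.264]
eef_rot: [[-0.983, 0.181, 0.003], [0.181, 0.983, -0.002], [-0.003, -0.001, -1.0]]
contact_force: [0.6, -0.2, -1.1]
grip_width: 0.05
grip_force: 0.0
```

```bash
python3 s.py; python3 - <<'E'
from h import *
from station import arm
d,st=snap("w7"); t=arm.get_image("top")["pixels"][:,:,::-1]
print(proj(d,[[.464,-.365,.09]],st))
u,v=proj(d,[[.464,-.365,.07]],st)[0].astype(int)
w=d["pixels"][max(v-60,0):v+60,u-60:u+60,::-1]
o=np.zeros((600,800,3),np.uint8); o[:400,:400]=cv2.resize(w,(400,400),interpolation=2); o[:390,400:]=cv2.resize(t[170:300,240:374],(400,390),interpolation=2)
o[400:,:400]=cv2.resize(t[150:300,100:400],(400,200)); cv2.imwrite("pics/m7.png",o)
E
```

```text
22.45 [ 0.4677114  -0.36552079  0.26400002] [ 0.6 -0.2 -1.1] [ 0.006 -0.025  0.031] xhead 169.5534262863602 0.050019985640672913
[[273.08140107 184.02510713]]
```

View pics/m7.png

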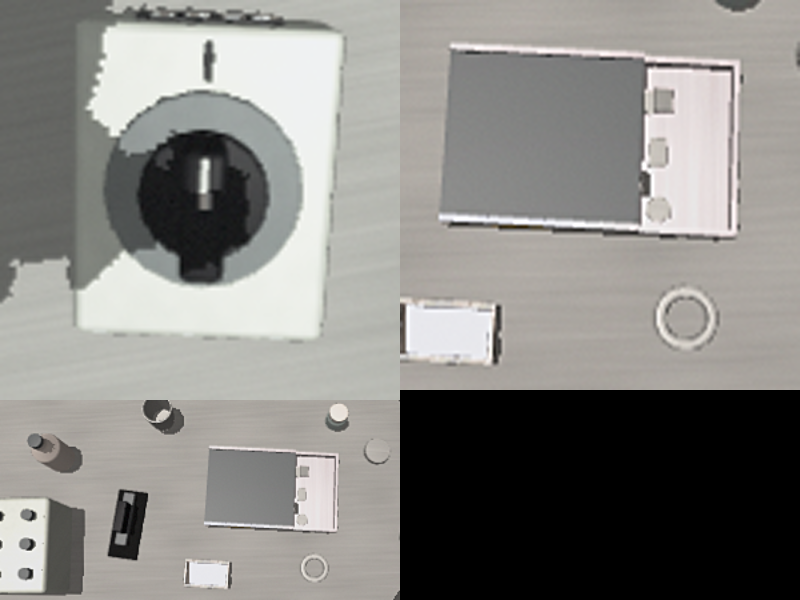

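The mark at (205,183) points straight at the tick at (208,60), so the knob is at zero. The plate is empty with the chips in the trough, the scraper is on its pad, and nothing else has moved.

```bash
python3 -c "
from station import arm
print(arm.hand_in())"
```

```text
the job is handed in; nothing more can be done
None
```

The job is handed in at 22.5 s of the 72 s limit: all five chips are in the trough (two of them leaning on its inner wall), the scraper is back on its pad, and the knob is at its zero stop.

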